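Fasten the toggle latch of a storage tub

ROBOT

A 6-joint arm with a two-finger parallel gripper is mounted at the origin on a cart in front of the work surface, level with it; the furniture and walls round the work are solid. World frame = base frame: x ahead of the robot, y to its left, z up, the work surface at z = 0. Lengths are in m, angles in rad, forces in N, time in s.
With the tool pointing down it reaches from about 0.35 to 0.975 m from the base axis. Payload 4.9 kg.
Tool frame: the origin (TCP) lies at the very end of the fingers, on their centre line; the grasp point (between the pads) lies ctrl.grip_point_offset behind it (ctrl.grip_point_offset is the distance from the TCP to the grasp point, in m); z points along the fingers, y is the direction in which the jaws open and shut (so a half turn about z gives the same grasp; the last joint's range is limited). The gripper opens to 85 mm and grips with 20 to 120 N. Pads are 22 mm wide; open, the fingers measure 114 mm over their backs; the gripper's body (76 mm by 85 mm) begins 54 mm behind the grasp point. The pads swing forward as they close: fully open they stand 13 mm farther back than shut.
Start: joints at [1.156, 0.053, 1.613, -0, 1.476, -0.119], TCP at [0.182, 0.598, 0.194] pointing down, gripper open.
Joint ranges: [-3.01, 3.01], [-1.01, 2.22], [0.06, 2.58], [-1.02, 4.17], [0.09, 2.62], [-3.14, 3.14]. Speed limits (rad/s): [2.57, 2.57, 3.14, 3.14, 3.14, 3.14].

INTERFACE

Orientations are given as a rotation vector (axis times angle).
In Python, from station import ctrl gives the robot as it stands. The module is installed in compiled form; this text tells all that it offers.
- The arm moves only by the shell command python3 -m creep 'ROWS' [FORCE]. ROWS is JSON, a list of rows, each a list of 5 numbers: the closure in counts, from 0 (fully open) to 255 (shut), then the shift along the tool's x, y, z in mm, then the turn about the tool's z in rad. A call has 1 to 12 rows; each row is the pose to reach, as a shift and turn from the pose commanded when the call began, along the tool's axes at that moment; what a row does not reach only later rows make up. A row lasts 1/12 s, in which the tool goes at most 41.7 mm and 7.16 degrees, less where a joint would pass 70% of its speed; a pose out of reach is approached as far as the arm can. A call with a gripper value outside its range is refused whole. The fingers move at their own pace and stop on an object; FORCE is the grip in N (left out, the last holds). Time passes only in rows, so rows that repeat a pose let the fingers close. It gives the time, the measured TCP pose, the force and the opening at its end, in the units of the state.
- ctrl.get_obs(): the state, without advancing time (a new reading comes with each control period).
- ctrl.get_image(name): name is "scene" or "side" or "wrist"; returns the picture (480x640x3 uint8, red, green, blue); there is no depth.
- ctrl.calibration(name): a dict with "fx", "fy", "cx", "cy" (pixels), "R" (3x3) and "t" (3): a world point X has camera coordinates R X + t. Camera axes: x right, y down, z forward; pixel columns grow to the right and rows downward; lengths in m; the calibration is good to about 2 mm. A picture is of the moment at which its call begins: read the wrist's pose just before it. calibration takes no time and is no camera call; for the wrist camera it gives the pose at the moment of the call.
- ctrl.finish_job(): hands the job in, once; it reports no verdict.
Trained networks look in the newest picture that a camera, given by its name, has taken for a name from the list of things; names that differ only in an ending like _2 or _b are one class to them, and where a whole thing is asked for, a point or a joint stands for the part that bears it (a point fixed in the world has none). Each returns a list of dicts, best first, with "conf" (0 to 1); they miss things now and then, are a little off and sometimes report something else, mostly with a low value. They report only what shows in the picture. A call takes as long as a camera call.
- ctrl.boxes_of(camera, label): "rect" ([left, top, width, height] in pixels, round what is visible of it).
- ctrl.outline_of(camera, label): "mask" (480x640 bool, what is visible of it) and "rect" ([left, top, width, height] in pixels, round what is visible of it).
The state is a dict: "t": time; "q": joint angles; "dq": joint speeds; "effort": joint torques, N m; "tool_pos": TCP position; "tool_rot": TCP orientation; "contact_force": force on the tool from outside, world axes, zero at the start; "wrist_torque": the same for the moment, N m; "opening": finger opening in m.
Only numpy, scipy, OpenCV 4.12 (cv2) and the standard library are available. Lean on these libraries where they do the work, as an engineer would, in place of code of your own. Each camera call takes 0.05 s, during which the arm holds its last target. There are 200 camera calls.

TASK

The lid of the white storage tub is only resting on its seal. Hook the wire loop of the latch on the front over the keeper on the lid, then press the lever all the way down so that the lid is pulled tight. Leave the other things where they stand.

Things in the scene. Friction and masses are not known exactly. Their poses are not given: they have to be found in the camera images.
- tub: white lidded storage tub, fixed to the worktop, 150 deep (x) x 170 wide (y), lid top 159 above the worktop, low strap handle on it up to 182. Origin: centre of the underside, on the worktop. Axes: x to the back, where the lid is hinged; y to the left; z up. The front face, at x = -75 mm, looks to the robot and carries the latch in its middle (y = 0).
- loop_bar (a point): middle of the wire loop's cross bar. Loop: 4 mm steel wire, 38 wide over its two legs (along the tub's y), 55 long from point loop_pivot to this bar; the legs can be pinched from outside below the bar. At the start it leans towards the robot, over the lever. It swings in the tub's x-z plane, stays where it is put, and carries the lever along when pulled.
- loop_pivot (a point): where the loop is hinged on the lever (axis along the tub's y), 16 mm from point lever_pivot. With the lever shut it lies 5.5 mm behind and 15 mm below lever_pivot; it turns with the lever.
- lever_pivot (a point): the lever's hinge axis (along the tub's y), fixed to the tub 20 mm in front of its front face, 104 mm above the worktop
- keeper (a point): seat of the cross bar, at the bar's centre line, on the lid's front edge, 21 mm in front of the tub's front face. The keeper is a steel trough 20 wide, open on top, its floor 2 mm below this point. Its front lip (4 to 7 mm nearer the robot) rises 7 mm above this point: the bar must pass over it and drop in behind. A step 6 mm behind bounds the trough.
- lever_tip (a point): on the upper (outer) face of the lever's flared thumb tab, 60 mm from point lever_pivot, 8 mm short of its rolled end. The lever is a 3 mm steel plate, 24 wide, 28 at the tab. At the start it sticks out towards the robot, roughly level or rising; it stays where it is left. The keeper overhangs the lever by up to 28 mm from the front face: press the last part with the gripper's body leaning to the robot.
- lever (a joint): lever angle, rad: 0 = fully down, along the front of the tub (lever_tip 22 mm in front of and 56 below lever_pivot); 1.57 = straight out to the robot; stop at 2.8. The bar clears the lip only with the lever above about 1.9; with the bar seated and the wire just taut it is near 1.4. Pressing on from there takes about 4 N at the tab; pressed right down it is over centre and holds itself.
- lid (a joint): lid angle, rad, about its rear hinge: 0 = hard down; about 0.035 = resting loose on its springy rubber seal, front edge 5 mm up; below 0.016 = pulled tight.
- honey_jar: glass honey jar, 61 across, 95 tall, beside the tub on its left; origin at the centre of its underside
- garlic: garlic bulb, 60 across, 58 tall, on the right of the tub; origin under its centre
- olive_oil: olive oil bottle, 63 across, 264 tall, on the left of the tub, behind the honey jar; origin at the centre of its underside
- lemon: lemon, 78 x 55 x 56, behind the tub; origin under its centre

How it is judged:
By the outcome, as a careful person would: the job done as asked, in the order asked, and still so for the second after the job is handed in, with the robot touching nothing.
It also fails if it takes over 48 s, if anything falls off the work surface, if the arm or the gripper's body presses on something with over 40 N, if the wrist force passes 120 N, or if a joint passes its speed limit or range.

## Working session

There is one attempt and no reset: what is moved stays moved. The work goes in short steps, Python scripts to look and compute and a shell command to move; the robot and the scene stay as the last step left them, time stands still between calls to the robot, and variables do not carry over. Pictures are saved under pics/ and viewed, about 8 in all and at most 12, crops included, and the job is handed in when it is done.

```bash
mkdir -p pics
cat > h.py <<'E'
import numpy as np, cv2
from station import ctrl
def snap(c,f,crop=None,s=1):
    im=ctrl.get_image(c)[:,:,::-1]
    if crop: x,y,w,h=crop; im=im[y:y+h,x:x+w]
    if s!=1: im=cv2.resize(im,None,fx=s,fy=s,interpolation=cv2.INTER_CUBIC)
    cv2.imwrite('pics/'+f,im)
E
python3 - <<'E'
from h import *
o=ctrl.get_obs(); print(o['t'],o['tool_pos'],o['tool_rot'],ctrl.grip_point_offset)
ims=[]
for c in ['scene','side']:
    im=ctrl.get_image(c); ims.append(im[:,:,::-1])
    k=ctrl.calibration(c); R=np.array(k['R']);print(c,k['fx'],k['cx'],k['cy'],R.round(3).tolist(),(-R.T@np.array(k['t'])).round(3))
    for l in ['tub','loop_bar','lever_tip','keeper','honey_jar','garlic','olive_oil']:
        for d in ctrl.boxes_of(c,l)[:2]: print(c,l,round(d['conf'],2),np.round(d['rect']))
cv2.imwrite('pics/a.png',ims[0]);cv2.imwrite('pics/b.png',ims[1])
E
```

```text
0.0 [0.18191889 0.5972101  0.19243836] [-0.46290665 -3.10674876  0.00316566] 0.0187
scene 448.551261247297 318.897725717439 240.73689266735062 [[0.632, 0.775, -0.011], [0.681, -0.561, -0.471], [-0.371, 0.291, -0.882]] [ 0.946 -0.441  0.865]
side 441.4506764478985 311.06528114907553 237.55886903902987 [[-0.994, 0.111, -0.009], [0.102, 0.874, -0.476], [-0.045, -0.474, -0.88]] [0.646 0.247 0.873]
side tub 0.93 [264. 189. 137. 124.]
side loop_bar 0.56 [392. 256.   1.   6.]
side lever_tip 0.55 [360. 252.  40.  19.]
side keeper 0.66 [271. 191. 105. 101.]
side honey_jar 0.82 [292. 296.  30.  45.]
side olive_oil 0.83 [239. 252.  47.  81.]
```

View pics/a.png

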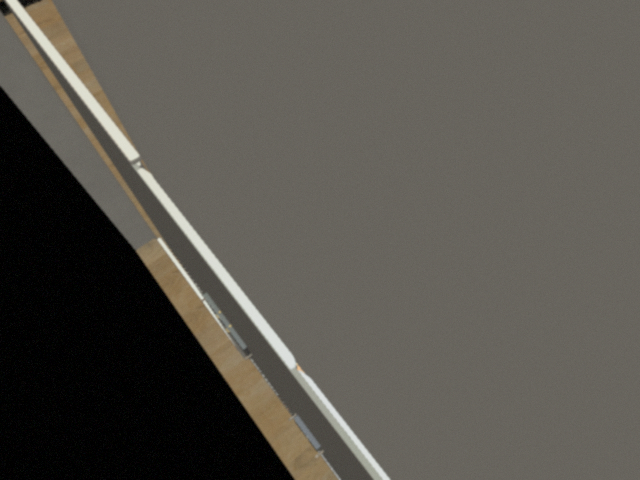

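View pics/b.png

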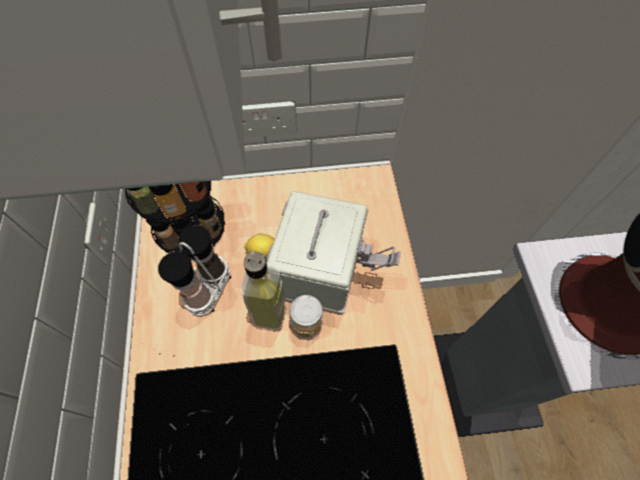

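The scene camera is blocked by a cupboard. The side view shows the tub with lid corners near (288,195), (367,208), (352,279) and (271,268). The latch is on the right at (360-400, 245-270), towards the robot. Next I'll zoom in there.

Run:
```python
from h import *
snap('side','c.png',(255,170,160,120),5)
o=ctrl.get_obs(); print(ctrl.calibration('wrist'))
from scipy.spatial.transform import Rotation as Ro
print(Ro.from_rotvec(o['tool_rot']).as_matrix().round(3))
def ray(c,u,v,z):
    k=ctrl.calibration(c);R=np.array(k['R']);t=np.array(k['t']);C=-R.T@t
    d=R.T@np.array([(u-k['cx'])/k['fx'],(v-k['cy'])/k['fy'],1]);return C+d*(z-C[2])/d[2]
for p in [(288,195),(367,208),(352,279),(271,268)]: print(ray('side',*p,.159).round(3))
print(ray('side',392,258,.12).round(3))
```

```text
{'fx': 401.3576354126646, 'fy': 401.3576354126646, 'cx': 323.15113475582035, 'cy': 239.53623941431823, 'R': array([[ 2.90553142e-01,  9.56858763e-01,  4.22784774e-04],
       [ 9.13618237e-01, -2.77554292e-01,  2.97094820e-01],
       [ 2.84395128e-01, -8.59355694e-02, -9.54847888e-01]]), 't': array([-0.62429938, -0.03842471,  0.37940911])}
[[-0.957  0.291  0.   ]
 [ 0.291  0.957  0.   ]
 [ 0.     0.    -1.   ]]
[ 0.644 -0.236  0.159]
[ 0.497 -0.189  0.159]
[ 0.548 -0.047  0.159]
[ 0.688 -0.085  0.159]
[ 0.461 -0.097  0.12 ]
```

View pics/c.png

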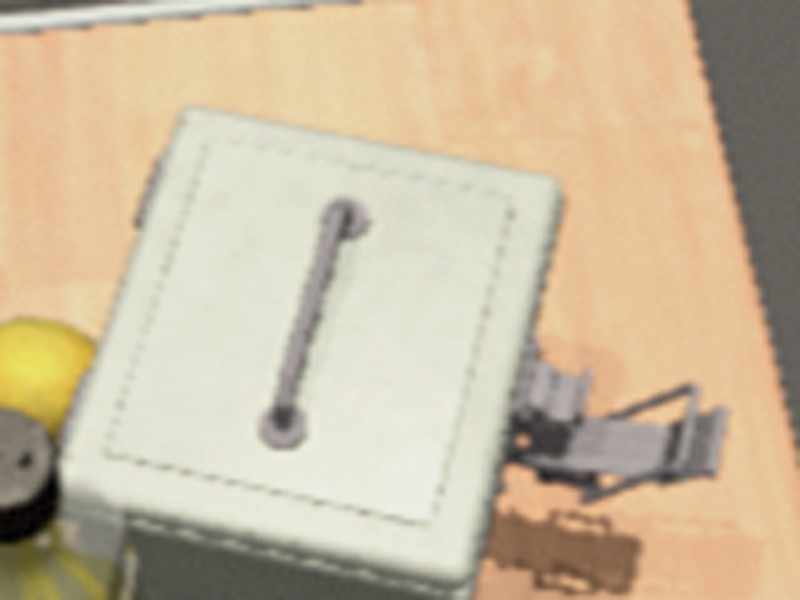

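The crop shows the front edge with the keeper at crop (560,390) and the lever running out to (720,450). The loop bar sits near crop (685,430), which is full-image (392,256). I'll bring the wrist camera over the latch. The jaws are already nearly along the tub's y.

```bash
python3 -m creep '[[0,-10,-13,-10,0],[0,-35,-45,-20,0],[0,-60,-77,-30,0],[0,-85,-109,-40,0],[0,-110,-141,-40,0],[0,-135,-173,-40,0],[0,-160,-205,-40,0],[0,-185,-237,-40,0],[0,-210,-269,-40,0],[0,-235,-301,-40,0],[0,-260,-333,-40,0],[0,-280,-360,-40,0]]' 20; python3 -m creep '[[0,-20,-25,0,0],[0,-45,-55,0,0],[0,-70,-85,0,0],[0,-95,-115,0,0],[0,-120,-145,0,0],[0,-145,-175,0,0],[0,-165,-200,0,0],[0,-176,-220,0,0],[0,-176,-220,0,0],[0,-176,-220,0,0]]'
cat >> h.py <<'E'
from scipy.spatial.transform import Rotation as Ro
def ray(c,u,v,z):
    k=ctrl.calibration(c);R=np.array(k['R']);t=np.array(k['t']);C=-R.T@t
    d=R.T@np.array([(u-k['cx'])/k['fx'],(v-k['cy'])/k['fy'],1]);return C+d*(z-C[2])/d[2]
def proj(c,P):
    k=ctrl.calibration(c);p=np.array(k['R'])@P+np.array(k['t']);return np.array([k['cx']+k['fx']*p[0]/p[2],k['cy']+k['fy']*p[1]/p[2]])
E
python3 - <<'E'
from h import *
o=ctrl.get_obs(); print(o['t'],o['tool_pos'],o['contact_force'])
snap('wrist','d.png')
for l in ['loop_bar','lever_tip','keeper','loop_pivot','tub']:
    for d in ctrl.boxes_of('wrist',l)[:2]: print(l,round(d['conf'],2),np.round(d['rect']))
E
```

```text
t: 1.85
tool_pos: [0.3455, 0.1696, 0.234]
tool_rot: [0.464, 3.106, 0.0]
contact_force: [1.2, 0.1, -0.2]
opening: 0.0854
t: 2.68
tool_pos: [0.4492, -0.0906, 0.2336]
tool_rot: [-0.467, -3.106, -0.001]
contact_force: [-0.7, -0.5, 0.3]
opening: 0.0851
2.6833 [ 0.44922399 -0.09060674  0.23359561] [-0.74100795 -0.48264671  0.28540177]
loop_bar 0.66 [305. 249.  52.  23.]
lever_tip 0.72 [301. 230.  55.  73.]
keeper 0.88 [203. 300. 237. 159.]
keeper 0.51 [304. 231.  50.  70.]
loop_pivot 0.97 [305. 229.  53.  71.]
tub 0.89 [200. 229. 242. 226.]
```

View pics/d.png

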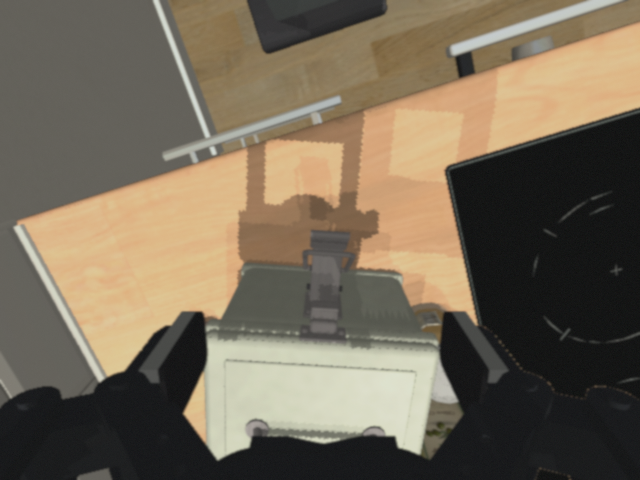

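The wrist view shows the latch centred near column 326: tab at (329,237), loop bar near (330,252), keeper at (322,325). The front lid edge runs from (207,330) to (437,340). I'll zoom in.

Run:
```python
from h import *
snap('wrist','e.png',(275,220,110,120),5)
```

```text
(no output)
```

View pics/e.png

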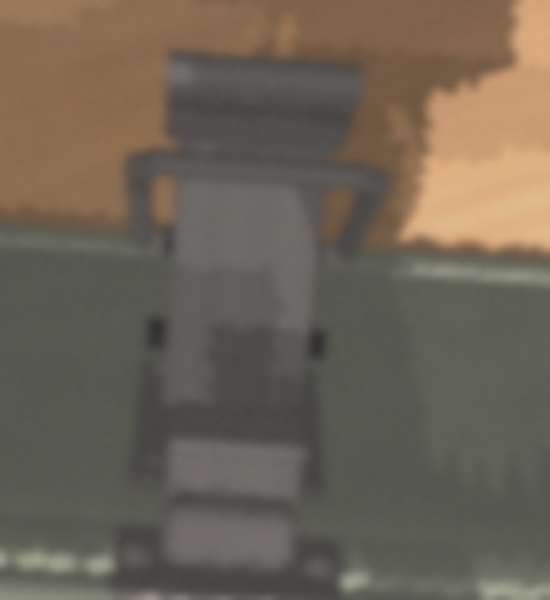

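```bash
cat > fit.py <<'E'
from h import *
from scipy.optimize import least_squares
def W(p,X):
    c,s=np.cos(p[2]),np.sin(p[2]); return np.array([p[0]+c*X[0]-s*X[1],p[1]+s*X[0]+c*X[1],X[2]])
def pol(r,a): return np.array([-r*np.sin(a),0,-r*np.cos(a)])
LP=np.array([-.095,0,.104])
def piv(a): return LP+pol(.016,a-.352)
def tip(a,r=.060): return LP+pol(r,a+.374)
def bar(a,ph): return piv(a)+pol(.055,ph)   # ph from down, toward robot
E
python3 - <<'E'
from fit import *
K=np.array([-.096,0,.150])
def obs(p):
    a,ph=p[3:5];b=bar(a,ph);h=np.array([0,.017,0])
    return [('wrist',b,(326.6,253.6)),('wrist',b-h,(303.4,252)),('wrist',b+h,(350.6,256)),('side',b,(392,256)),
     ('wrist',K,(321.7,320)),('wrist',tip(a),(327.4,241.4)),('side',tip(a),(397,258)),
     ('wrist',[-.075,.085,.162],(438,341)),('wrist',[-.075,-.085,.162],(206,330)),
     ('side',[-.075,-.085,.162],(367,207)),('side',[-.075,.085,.162],(352,284)),
     ('side',[.075,.085,.157],(269,267)),('side',[.075,-.085,.157],(291,192))]
f=lambda p:np.concatenate([proj(c,W(p,X))-uv for c,X,uv in obs(p)])
s=least_squares(f,[.594,-.139,-.325,1.6,2.2],loss='soft_l1')
p=s.x;print(p.round(4));print(f(p).reshape(-1,2).round(1).tolist())
np.save('p.npy',p)
for n,X in [('bar',bar(*p[3:])),('piv',piv(p[3])),('tip',tip(p[3])),('keeper',K)]: print(n,X.round(4),W(p,X).round(4))
E
```

```text
[ 0.5921 -0.1393 -0.3565  1.8626  2.666 ]
[[0.2, 0.3], [-1.1, 0.4], [0.7, -0.7], [1.4, -2.8], [1.4, -14.9], [-0.2, -0.5], [-1.2, -1.5], [1.6, 4.9], [-4.4, 2.7], [2.4, -1.8], [-0.5, 1.9], [-0.4, 1.2], [2.5, -0.8]]
bar [-0.1362  0.      0.1519] [ 0.4645 -0.0917  0.1519]
piv [-0.111  0.     0.103] [ 0.4881 -0.1005  0.103 ]
tip [-0.1422  0.      0.1411] [ 0.4588 -0.0896  0.1411]
keeper [-0.096  0.     0.15 ] [ 0.5021 -0.1058  0.15  ]
```

Run:
```python
from fit import *
def obs(p):
    a,ph=p[3:5];b=bar(a,ph);h=np.array([0,.017,0])
    return [('wrist',b,(326.6,253.6)),('wrist',b-h,(303.4,252)),('wrist',b+h,(350.6,256)),('side',b,(392,256)),
     ('wrist',tip(a),(327.4,241.4)),('side',tip(a),(397,258)),
     ('wrist',[-.075,.085,.164],(438,341)),('wrist',[-.075,-.085,.164],(206,330)),
     ('side',[-.075,-.085,.164],(367,207)),('side',[-.075,.085,.164],(352,284)),
     ('side',[.075,.085,.159],(269,267)),('side',[.075,-.085,.159],(291,192))]
f=lambda p:np.concatenate([proj(c,W(p,X))-uv for c,X,uv in obs(p)])
s=least_squares(f,[.594,-.139,-.325,1.6,2.2],loss='soft_l1')
p=s.x;print(p.round(4));print(f(p).reshape(-1,2).round(1).tolist());np.save('p.npy',p)
b=bar(*p[3:]);g=b+.008*(piv(p[3])-b)/.055
o=ctrl.get_obs();R=Ro.from_rotvec(o['tool_rot']).as_matrix()
tx=np.arctan2(R[1,0],R[0,0]); print('bar',b,'grasp',g,'turn',-(np.angle(np.exp(1j*(np.pi+p[2]-tx)))))
for dz in (-.022,):
    print('shift mm',(1e3*R.T@(W(p,g)+[0,0,dz]-o['tool_pos'])).round(1))
for X in ([-.103,-.010,.157],[-.103,.010,.157],[-.09,-.01,.155],[-.09,.01,.155]): print(proj('wrist',W(p,np.array(X))).round(1))
```

```text
[ 0.5902 -0.1383 -0.3558  1.9028  2.6988]
[[0.6, 0.3], [-0.9, 0.4], [1.2, -0.6], [1.8, -3.0], [0.2, -0.5], [-0.8, -1.7], [3.1, 3.9], [-4.9, 1.6], [3.5, -2.1], [0.7, 1.8], [0.6, 1.1], [3.4, -1.1]]
bar [-0.13456443  0.          0.15337515] grasp [-0.13113641  0.          0.14614682] turn 0.06166110926166413
shift mm [-18.2   1.8 109.7]
[310.1 297.1]
[338.5 298.7]
[309.2 312.4]
[337. 314.]
```

Run:
```python
from fit import *
p=np.load('p.npy');a,ph=p[3:]
for n,X in [('piv',piv(a)),('LP',LP),('lipL',np.array([-.1015,.01,.157])),('lipR',np.array([-.1015,-.01,.157])),('seatR',np.array([-.096,-.01,.148])),('seatL',np.array([-.096,.01,.148])),('stepR',np.array([-.09,-.01,.157])),('stepL',np.array([-.09,.01,.157])),('faceLid',np.array([-.075,0.,.157]))]:
    w=proj('wrist',W(p,X));s=proj('side',W(p,X)); print(n,w.round(1),((w-[275,220])*5).round(),s.round(1),((s-[255,170])*5).round())
```

```text
piv [324.7 260.8] [248. 204.] [377.6 261.9] [613. 460.]
LP [323.5 278.9] [242. 295.] [369.4 260. ] [572. 450.]
lipL [338.3 300.7] [316. 403.] [375.1 253. ] [600. 415.]
lipR [309.9 299.1] [175. 395.] [377.  243.5] [610. 368.]
seatR [309.9 300.5] [175. 403.] [373.5 245.2] [592. 376.]
seatL [337.3 302.1] [311. 410.] [371.5 254.6] [583. 423.]
stepR [309.1 313.7] [170. 469.] [370.8 242.2] [579. 361.]
stepL [337.1 315.3] [311. 477.] [368.8 251.7] [569. 408.]
faceLid [321.8 333.1] [234. 566.] [361.7 245.2] [534. 376.]
```

```bash
cat > f2.py <<'E'
from fit import *
def obs(p):
    a,ph=p[3:5];b=bar(a,ph);h=np.array([0,.017,0])
    return [('wrist',b,(326.6,253.6)),('wrist',b-h,(303.4,252)),('wrist',b+h,(350.6,256)),('side',b,(392,256)),
     ('wrist',tip(a),(327.4,241.4)),('side',tip(a),(397,258)),('wrist',piv(a),(324,269)),('wrist',LP,(322.4,287.6)),
     ('wrist',np.array([-.103,0,.157]),(322.4,308)),('side',np.array([-.103,-.01,.157]),(373,244)),('side',np.array([-.103,.01,.157]),(372,254)),
     ('side',[-.075,-.085,.164],(367,207)),('side',[-.075,.085,.164],(352,284)),
     ('side',[.075,.085,.159],(269,267)),('side',[.075,-.085,.159],(291,192))]
f=lambda p:np.concatenate([proj(c,W(p,X))-uv for c,X,uv in obs(p)])
s=least_squares(f,[.594,-.139,-.325,1.6,2.2],loss='soft_l1')
p=s.x;print(p.round(4));print(f(p).reshape(-1,2).round(1).tolist());np.save('p.npy',p)
b=bar(*p[3:]);g=b+.008*(piv(p[3])-b)/.055
o=ctrl.get_obs();R=Ro.from_rotvec(o['tool_rot']).as_matrix()
tx=np.arctan2(R[1,0],R[0,0]); print('bar',b,'grasp',g,'turn',-(np.angle(np.exp(1j*(np.pi+p[2]-tx)))))
print('shift mm',(1e3*R.T@(W(p,g)+[0,0,-.022]-o['tool_pos'])).round(1))
for z in (.14,.15,.164): print(z,[proj('wrist',W(p,np.array([-.075,y,z]))).round(0).tolist() for y in (-.085,.085)])
E
python3 f2.py
```

```text
Traceback (most recent call last):
  File "f2.py", line 10, in <module>
    s=least_squares(f,[.594,-.139,-.325,1.6,2.2],loss='soft_l1')
  File "f2.py", line 9, in <lambda>
    f=lambda p:np.concatenate([proj(c,W(p,X))-uv for c,X,uv in obs(p)])
                               ~~~~^^^^^^^^^^
  File "h.py", line 13, in proj
    k=ctrl.calibration(c);p=np.array(k['R'])@P+np.array(k['t']);return np.array([k['cx']+k['fx']*p[0]/p[2],k['cy']+k['fy']*p[1]/p[2]])
ValueError: time passes only in moves, steps and waits
```

```bash
sed -i 's/^def snap/import functools\ncal=functools.lru_cache(None)(lambda c: ctrl.calibration(c))\ndef snap/; s/k=ctrl.calibration(c)/k=cal(c)/' h.py; python3 f2.py
```

```text
[ 0.5973 -0.1409 -0.356   1.7564  2.5768]
[[0.3, 0.2], [-0.7, 0.4], [0.4, -0.8], [0.3, -1.9], [-0.2, -0.4], [-2.7, -0.3], [0.0, -0.4], [0.5, -0.4], [1.2, -0.4], [0.8, -1.2], [-0.2, -1.7], [-0.4, -2.9], [-3.6, 0.9], [-3.5, 0.2], [-0.3, -1.8]]
bar [-0.14021704  0.          0.14780861] grasp [-0.13593514  0.          0.14105099] turn 0.06179897592810724
shift mm [-21.    1.6 114.8]
0.14 [[210.0, 324.0], [431.0, 336.0]]
0.15 [[207.0, 331.0], [434.0, 343.0]]
0.164 [[201.0, 341.0], [440.0, 354.0]]
```

```bash
python3 -m creep '[[0,-6,1,20,0.02],[0,-14,1,50,0.06],[0,-21,1.6,80,0.062],[0,-21,1.6,100,0.062],[0,-21,1.6,112,0.062],[0,-21,1.6,115,0.062],[120,-21,1.6,115,0.062],[255,-21,1.6,115,0.062],[255,-21,1.6,115,0.062],[255,-21,1.6,115,0.062]]' 25; python3 -m creep '[[255,0,0,0,0],[255,0,0,0,0],[255,0,0,0,0]]'
python3 - <<'E'
from h import *
snap('wrist','f.png',(235,190,180,170),4)
snap('side','f2.png',(330,210,100,80),6)
a=cv2.imread('pics/f.png')[:,:,:];b=cv2.imread('pics/f2.png')
b=cv2.resize(b,None,fx=.6,fy=.6);h=max(a.shape[0],b.shape[0]);a=cv2.resize(a,None,fx=.6,fy=.6)
c=np.zeros((max(a.shape[0],b.shape[0]),a.shape[1]+b.shape[1],3),np.uint8);c[:a.shape[0],:a.shape[1]]=a;c[:b.shape[0],a.shape[1]:]=b
cv2.imwrite('pics/g.png',c)
E
```

```text
t: 3.87
tool_pos: [0.471, -0.0949, 0.1206]
tool_rot: [0.558, 3.088, -0.001]
contact_force: [-0.2, 0.0, -0.3]
opening: 0.0391
t: 4.12
tool_pos: [0.4701, -0.0946, 0.1192]
tool_rot: [0.559, 3.091, -0.0]
contact_force: [-0.5, 0.5, 0.6]
opening: 0.0003
```

View pics/g.png

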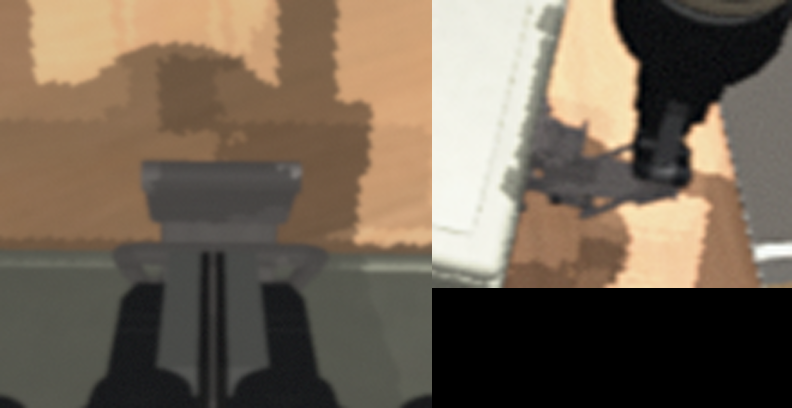

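The fingers are shut (opening 0.3 mm) without the legs between them. The bar shows at crop (222,247), just beyond the fingertips. I'll work out where the bar is now relative to the TCP.

```bash
python3 - <<'E'
from fit import *
p=np.load('p.npy');o=ctrl.get_obs();print(o['tool_pos'],o['opening'])
def T(w): 
    d=np.array(w)-[p[0],p[1],0];c,s=np.cos(p[2]),np.sin(p[2]);return np.array([c*d[0]+s*d[1],-s*d[0]+c*d[1],d[2]]).round(4)
P=o['tool_pos'];print('TCP tub',T(P),'proj wrist',proj('wrist',P),proj('wrist',P+[0,0,.01]),'side',proj('side',P))
for z in (.11,.12,.13,.14,.15): print(z,T(ray('wrist',327.5,293,z)),'tabend',T(ray('wrist',327,190+175/2.4,z)), 'edges w',np.linalg.norm(ray('wrist',235+115/2.4,293,z)-ray('wrist',235+328/2.4,293,z)))
a0,ph0=p[3:]
g=lambda q:np.concatenate([proj('wrist',W(p,bar(*q)))-[327.5,293],proj('wrist',W(p,tip(q[0],.067)))-[327,190+172/2.4]])
s=least_squares(g,[a0,ph0]);print(s.x,s.fun.round(1),bar(*s.x),tip(s.x[0]),proj('side',W(p,bar(*s.x))))
E
python3 - <<'E'
import cv2
im=cv2.imread('pics/f2.png');cv2.imwrite('pics/h.png',im)
E
```

```text
[ 0.46991883 -0.09451791  0.11885571] -0.00038351563545383546
TCP tub [-0.1355 -0.0009  0.1189] proj wrist [324.86513978 279.90154008] [324.96150861 288.42089883] side [387.57526306 259.99003537]
0.11 [-0.1245  0.0005  0.11  ] tabend [-0.141   0.0002  0.11  ] edges w 0.04568111364339297
0.12 [-0.1291  0.0004  0.12  ] tabend [-1.448e-01  1.000e-04  1.200e-01] edges w 0.04326492641051655
0.13 [-0.1337  0.0003  0.13  ] tabend [-0.1485  0.      0.13  ] edges w 0.040848739177640134
0.14 [-0.1384  0.0002  0.14  ] tabend [-1.523e-01 -1.000e-04  1.400e-01] edges w 0.0384325519447637
0.15 [-0.143  0.     0.15 ] tabend [-0.156  -0.0002  0.15  ] edges w 0.03601636471188731
[1.74034771 2.54815711] [-0.2  0.   0.2 -0. ] [-0.14149112  0.          0.14669333] [-0.14635264  0.          0.13503073] [392.90830314 254.55941504]
```

View pics/f.png

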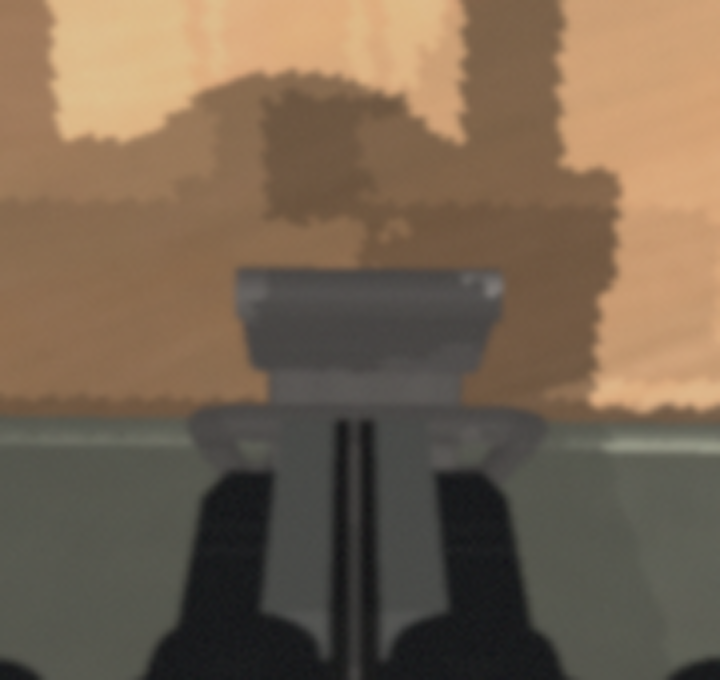

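```bash
python3 -m creep '[[0,0,0,0,0],[0,0,0,0,0],[0,0,0,0,0],[0,0,0,0,0],[0,0,0,0,0],[0,0,0,0,0],[0,0,0,0,0]]'; python3 -c "
from h import *
snap('wrist','i.png',(235,190,180,170),4)
for l in ['loop_bar','lever_tip']:
    for d in ctrl.boxes_of('side',l)[:1]: print(l,round(d['conf'],2),np.round(d['rect'],1))
"
```

```text
t: 4.8
tool_pos: [0.4699, -0.0945, 0.1187]
tool_rot: [0.559, 3.091, -0.0]
contact_force: [-0.8, 0.3, 0.2]
opening: 0.0833
loop_bar 0.56 [368.9 250.9  23.4  20.9]
lever_tip 0.69 [361.  252.3  39.9  17.8]
```

View pics/i.png

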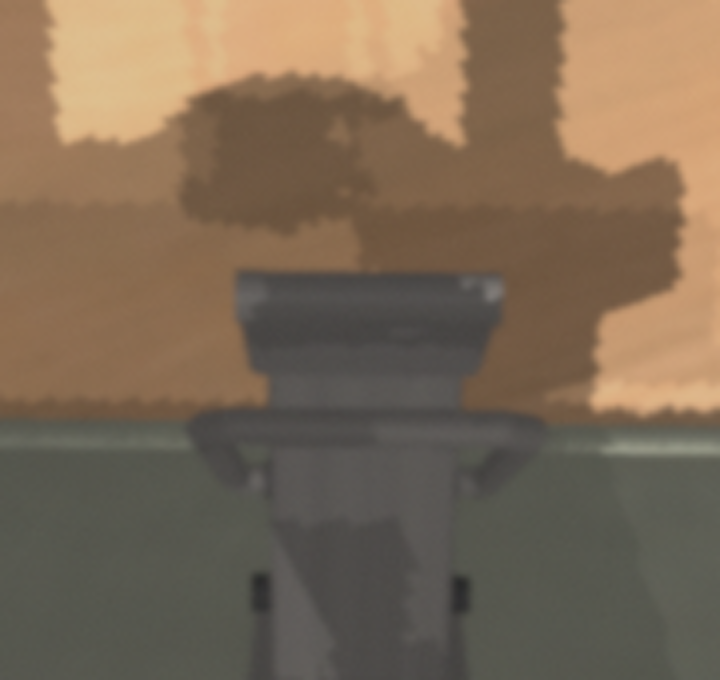

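The open view shows the lever and loop unmoved: bar at crop (367,425), pivot pins at crop y≈482. In the earlier shut picture the fingertips ended in front of the bar, so they closed above the legs and the real tips are about 20 mm higher than I assumed. I'll go lower and close again, using the opening as a probe.

```bash
python3 -m creep '[[0,0,0,11,0],[0,0,0,20,0],[0,0,0,20,0],[150,0,0,20,0],[150,0,0,20,0],[150,0,0,20,0],[150,0,0,20,0],[150,0,0,20,0],[150,0,0,20,0]]'; python3 -m creep '[[200,0,0,0,0],[200,0,0,0,0],[200,0,0,0,0],[200,0,0,0,0]]' 25
```

```text
t: 5.7
tool_pos: [0.4703, -0.0938, 0.0991]
tool_rot: [0.559, 3.091, 0.003]
contact_force: [0.3, 3.8, 1.2]
opening: 0.0361
t: 6.03
tool_pos: [0.4702, -0.0938, 0.0989]
tool_rot: [0.559, 3.091, 0.002]
contact_force: [0.7, 5.9, 0.9]
opening: 0.0358
```

Opening stops at 36 mm, so the legs are held. Now I'll lift and swing, watching the force.

```bash
python3 -m creep '[[200,-2,0.7,-4,0],[200,-5,0.7,-9,0],[200,-9,0.7,-14,0],[200,-13,0.7,-18,0],[200,-13,0.7,-18,0],[200,-13,0.7,-18,0]]'; python3 -c "
from h import *
a=ctrl.get_image('wrist')[190:360,235:415,::-1];b=ctrl.get_image('side')[210:290,330:430,::-1]
a=cv2.resize(a,None,fx=2.2,fy=2.2,interpolation=2);b=cv2.resize(b,None,fx=4,fy=4,interpolation=2)
c=np.zeros((374,796,3),np.uint8);c[:,:396]=a;c[:320,396:]=b;cv2.imwrite('pics/j.png',c)"
```

```text
t: 6.53
tool_pos: [0.4828, -0.0985, 0.1174]
tool_rot: [0.559, 3.091, 0.0]
contact_force: [0.3, 3.0, -1.1]
opening: 0.0358
```

View pics/j.png

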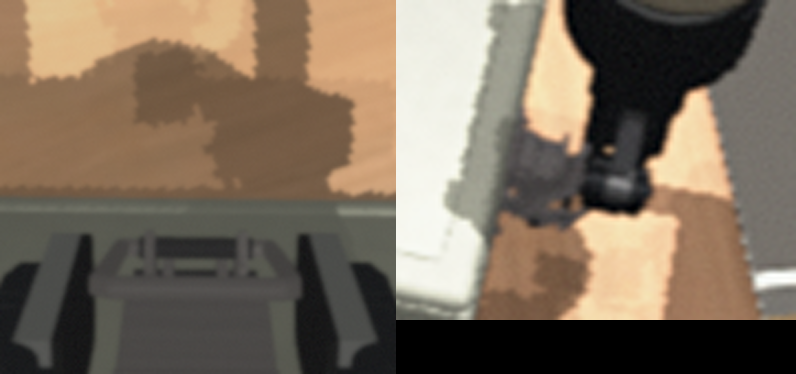

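The wrist view shows the loop held between the pads, with the bar at composite (195,285). The lever has swung up steeply along with it. I'll compute the bar and lever positions and view the lower part.

Run:
```python
from fit import *
p=np.load('p.npy');o=ctrl.get_obs()
def T(w): 
    d=np.array(w)-[p[0],p[1],0];c,s=np.cos(p[2]),np.sin(p[2]);return np.array([c*d[0]+s*d[1],-s*d[0]+c*d[1],d[2]]).round(4)
print('TCP',T(o['tool_pos']))
for z in (.14,.145,.15,.155,.16,.165,.17): print(z,T(ray('wrist',323.6,319.5,z)), 'w',np.linalg.norm(ray('wrist',235+93/2.2,319.5,z)-ray('wrist',235+300/2.2,319.5,z)).round(4))
for n,X in [('lip',[-.103,0,.157]),('seat',[-.096,0,.148]),('LP',LP)]+[('piv%.1f'%a,piv(a)) for a in (1.8,2.2,2.6,2.8)]+[('tipend%.1f'%a,tip(a,.068)) for a in (1.8,2.2,2.6,2.8)]: print(n,proj('wrist',W(p,np.array(X))).round(0),proj('side',W(p,np.array(X))).round(0))
snap('wrist','k.png',(225,270,200,150),4)
```

```text
TCP [-0.1224 -0.0002  0.1172]
0.14 [-0.1133 -0.0008  0.14  ] w 0.0412
0.145 [-0.1161 -0.0008  0.145 ] w 0.0399
0.15 [-0.1188 -0.0008  0.15  ] w 0.0386
0.155 [-0.1215 -0.0008  0.155 ] w 0.0373
0.16 [-0.1242 -0.0008  0.16  ] w 0.036
0.165 [-0.127  -0.0008  0.165 ] w 0.0347
0.17 [-0.1297 -0.0008  0.17  ] w 0.0333
lip [326. 363.] [373. 248.]
seat [325. 365.] [368. 249.]
LP [325. 317.] [366. 259.]
piv1.8 [325. 289.] [374. 261.]
piv2.2 [325. 295.] [374. 260.]
piv2.6 [325. 305.] [373. 258.]
piv2.8 [325. 311.] [371. 258.]
tipend1.8 [326. 239.] [398. 257.]
tipend2.2 [326. 304.] [389. 250.]
tipend2.6 [326. 377.] [376. 244.]
tipend2.8 [326. 410.] [368. 243.]
```

View pics/k.png

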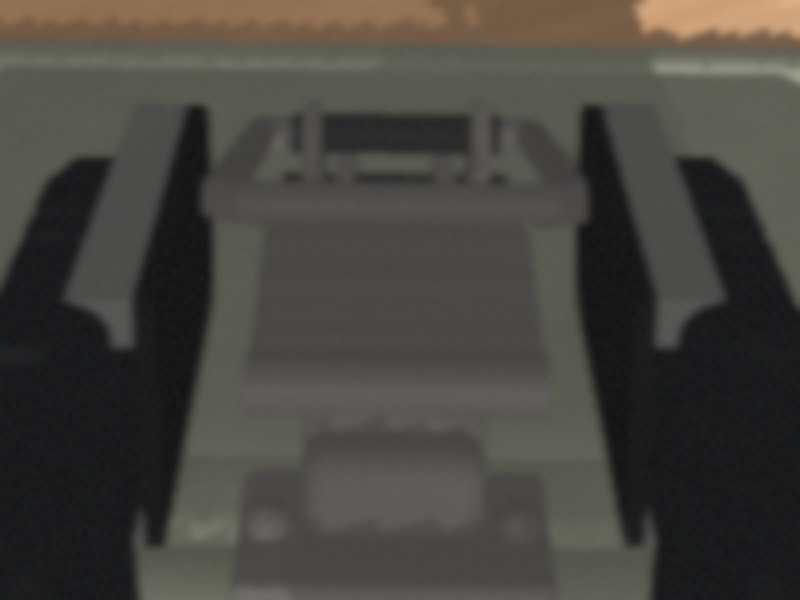

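Lever at about 2.55 with its rolled end at crop y≈400. The bar at crop y≈205 fits (-0.127, 0.165) in the tub frame. The keeper is at crop (390,480). Now I'll swing the bar back over the lip at this height.

```bash
python3 -m creep '[[200,-5,0,-2,0],[200,-10,0,-3,0],[200,-15,0,-3,0],[200,-20,0,-2,0],[200,-26,0,-1,0],[200,-26,0,-1,0],[200,-26,0,-1,0]]'; python3 -c "
from h import *
a=ctrl.get_image('wrist')[270:420,225:425,::-1];b=ctrl.get_image('side')[220:280,340:410,::-1]
a=cv2.resize(a,None,fx=2.5,fy=2.5,interpolation=2);b=cv2.resize(b,None,fx=4,fy=4,interpolation=2)
c=np.zeros((375,780,3),np.uint8);c[:,:500]=a;c[:240,500:]=b;cv2.imwrite('pics/l.png',c)
print(ctrl.boxes_of('wrist','loop_bar'))"
```

```text
t: 7.27
tool_pos: [0.5073, -0.1079, 0.118]
tool_rot: [0.559, 3.091, -0.001]
contact_force: [0.5, 2.2, 2.6]
opening: 0.0361
[{'rect': [277.0, 249.2, 98.1, 81.6], 'conf': 0.6}]
```

View pics/l.png

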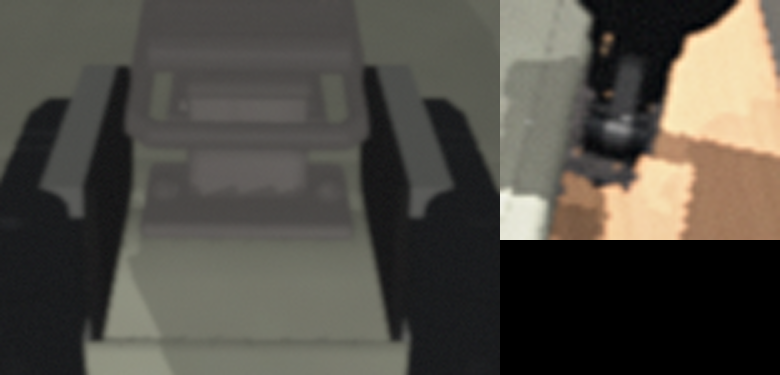

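The bar is at crop (247,135), between the keeper's front block (y 95-125) and rear block (y 150-190). The lever's rolled end is at crop y≈50. I'll solve for the bar position.

Run:
```python
from fit import *
p=np.load('p.npy')
for n,X in [('lipfront',[-.103,0,.157]),('lipback',[-.1,0,.157]),('step',[-.09,0,.157])]: print(n,proj('wrist',W(p,np.array(X))).round(0))
s=least_squares(lambda q:[proj('wrist',W(p,bar(*q)))[1]-324,proj('wrist',W(p,tip(q[0],.068)))[1]-290],[2.3,3.2])
print(s.x,s.fun,bar(*s.x).round(4),piv(s.x[0]).round(4))
for a in (2.2,2.3,2.4,2.5,2.6): 
  q=least_squares(lambda q:[proj('wrist',W(p,bar(a,q[0])))[1]-324],[3.2]);print(a,bar(a,q.x[0]).round(4),proj('wrist',W(p,tip(a,.068)))[1].round(1))
```

```text
lipfront [326. 304.]
lipback [326. 311.]
step [326. 334.]
[2.47580423 3.30114135] [-1.18802745e-11 -2.95585778e-12] [-0.0999  0.      0.1667] [-0.1086  0.      0.1124]
2.2 [-0.0971  0.      0.1618] 237.0
2.3 [-0.0982  0.      0.1636] 255.9
2.4 [-0.0992  0.      0.1654] 275.2
2.5 [-0.1001  0.      0.1671] 294.7
2.6 [-0.101   0.      0.1686] 313.7
```

```bash
python3 -m creep '[[200,-3,0,0,0],[200,-5.5,0,0,0],[200,-5.5,0,4,0],[200,-5.5,0,8,0],[200,-5,0,11,0],[200,-5,0,11,0]]'; python3 -m creep '[[200,0,0,2,0],[200,0,0,4,0],[200,0,0,4,0]]';  python3 -m creep '[[200,0,0,2,0],[200,0,0,2,0]]'
```

```text
t: 7.92
tool_pos: [0.5104, -0.109, 0.1053]
tool_rot: [-0.559, -3.089, -0.0]
contact_force: [0.6, 1.8, -0.8]
opening: 0.0361
t: 8.17
tool_pos: [0.5109, -0.1092, 0.102]
tool_rot: [-0.559, -3.091, 0.0]
contact_force: [0.7, 2.3, -0.4]
opening: 0.0355
t: 8.33
tool_pos: [0.5114, -0.1093, 0.1008]
tool_rot: [0.559, 3.091, -0.0]
contact_force: [-0.9, 1.1, 1.4]
opening: 0.0356
```

```bash
python3 -m creep '[[200,0,0,1.5,0],[200,0,0,1.5,0],[200,0,0,1.5,0]]'; python3 -m creep '[[200,0,0,1.5,0],[200,0,0,1.5,0],[200,0,0,1.5,0]]'; python3 -m creep '[[200,2,0,0,0],[200,4,0,0,0],[200,4,0,0,0],[200,4,0,0,0]]'
```

```text
t: 8.58
tool_pos: [0.5115, -0.1094, 0.1003]
tool_rot: [0.559, 3.091, -0.0]
contact_force: [-2.3, 1.7, 6.3]
opening: 0.0357
t: 8.83
tool_pos: [0.5116, -0.1094, 0.0996]
tool_rot: [0.559, 3.091, -0.001]
contact_force: [-4.9, 3.4, 9.7]
opening: 0.0359
t: 9.17
tool_pos: [0.5102, -0.1089, 0.1003]
tool_rot: [0.558, 3.085, -0.002]
contact_force: [3.9, 0.4, 6.5]
opening: 0.0357
```

Bottomed at about 10 N and held by the lip when pulled forward, so the bar is in the trough. Release, back up and look.

```bash
python3 -m creep '[[200,-3,0,-2,0],[100,-3,0,-2,0],[0,-3,0,-2,0],[0,-3,0,-2,0],[0,-3,0,-2,0],[0,-3,0,-2,0],[0,7,0,-30,0],[0,27,0,-65,0],[0,47,0,-95,0],[0,67,0,-125,0],[0,67,0,-125,0],[0,67,0,-125,0]]'; python3 -c "
from h import *
a=ctrl.get_image('wrist')[235:355,260:400,::-1];b=ctrl.get_image('side')[215:285,340:410,::-1]
a=cv2.resize(a,None,fx=3.5,fy=3.5,interpolation=2);b=cv2.resize(b,None,fx=4.2,fy=4.2,interpolation=2)
c=np.zeros((420,490+294,3),np.uint8);c[:,:490]=a;c[:294,490:]=b;cv2.imwrite('pics/m.png',c)
for cam in ('wrist','side'):
  for l in ('loop_bar','lever_tip','keeper'): print(cam,l,[(np.round(d['rect']),round(d['conf'],2)) for d in ctrl.boxes_of(cam,l)])"
```

```text
t: 10.17
tool_pos: [0.4457, -0.0847, 0.2255]
tool_rot: [0.558, 3.086, -0.002]
contact_force: [0.4, 0.3, -0.1]
opening: 0.0852
wrist loop_bar [(array([296., 273.,  57.,  53.]), 0.86)]
wrist lever_tip [(array([298., 218.,  53., 110.]), 0.6)]
wrist keeper [(array([203., 312., 239., 147.]), 0.91)]
side loop_bar [(array([369., 245.,   1.,   2.]), 0.41)]
side lever_tip [(array([360., 244.,  44.,  26.]), 0.88)]
side keeper [(array([269., 188., 106., 105.]), 0.61)]
```

View pics/m.png

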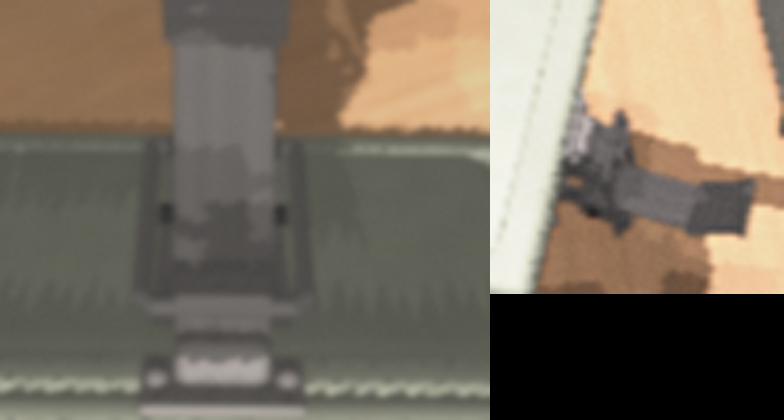

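The loop legs run up to the bar ends at crop (140,300) and (310,305). The keeper lip at (175-270,297) covers the middle of the bar from the front, so it is hooked.

For pressing, the tool always points down, so I'll turn it 90° (jaws along the tub's x) and stay open. I'll push with the back of the tub-side finger, which stands out beyond the gripper body.

```bash
cat > st.py <<'E'
from fit import *
p=np.load('p.npy');o=ctrl.get_obs();P=o['tool_pos']
d=P-[p[0],p[1],0];c,s=np.cos(p[2]),np.sin(p[2])
R=Ro.from_rotvec(o['tool_rot']).as_matrix();M=np.array([[c,s,0],[-s,c,0],[0,0,1]])
print('t',o['t'],'TCP tub',(M@d*1e3).round(1),'F tub',(M@o['contact_force']).round(1),'axes in tub\n',(M@R).round(3),'q',np.round(o['q'],2))
E
python3 st.py
python3 - <<'E'
from fit import *
p=np.load('p.npy')
# lever angle from boxes: rolled end top v=218 wrist; side right edge 404
for a in (1.2,1.3,1.4,1.5,1.6): print(a,tip(a,.068).round(4),proj('wrist',W(p,tip(a,.068))).round(0),proj('side',W(p,tip(a,.068))).round(0))
E
```

```text
t 10.5667 TCP tub [-1.629e+02 -2.000e-01  2.214e+02] F tub [-0.5 -0.8 -0.3] axes in tub
 [[-1.     0.002 -0.002]
 [ 0.002  1.    -0.   ]
 [ 0.002 -0.    -1.   ]] q [-0.35 -0.39  1.96 -0.    1.58 -1.57]
1.2 [-0.163   0.      0.1042] [324. 220.] [401. 267.]
1.3 [-0.1626  0.      0.111 ] [324. 223.] [401. 265.]
1.4 [-0.1616  0.      0.1177] [324. 226.] [401. 264.]
1.5 [-0.1599  0.      0.1243] [324. 231.] [401. 262.]
1.6 [-0.1575  0.      0.1307] [325. 237.] [400. 260.]
```

```bash
python3 -m creep '[[0,5,0,0,0.12],[0,10,0,0,0.24],[0,15,0,0,0.36],[0,20,0,0,0.48],[0,25,0,0,0.6],[0,30,0,0,0.72],[0,35,0,0,0.84],[0,39,0,0,0.96],[0,41,0,0,1.08],[0,41,0,0,1.2],[0,41,0,0,1.32],[0,41,0,0,1.44]]'; python3 -m creep '[[0,0,0,15,0.13],[0,0,0,45,0.13],[0,0,0,75,0.13],[0,0,0,100,0.13],[0,0,0,115,0.13],[0,0,0,115,0.13]]'; python3 st.py
python3 - <<'E'
from h import *
im=ctrl.get_image('side')[200:310,330:470]
cv2.imwrite('pics/n.png',cv2.resize(im[:,:,::-1],None,fx=5,fy=5,interpolation=2))
E
```

```text
t: 11.57
tool_pos: [0.4063, -0.07, 0.2222]
tool_rot: [-2.464, -1.948, 0.001]
contact_force: [-0.2, -0.0, -0.7]
opening: 0.0856
t: 12.07
tool_pos: [0.4032, -0.0689, 0.1029]
tool_rot: [-2.575, -1.787, 0.008]
contact_force: [-0.7, 0.5, -0.1]
opening: 0.0857
t 12.0667 TCP tub [-2.070e+02 -1.000e-01  1.029e+02] F tub [-0.8  0.2 -0.1] axes in tub
 [[ 0.001  1.    -0.009]
 [ 1.    -0.001 -0.   ]
 [-0.    -0.009 -1.   ]] q [-0.35 -0.43  2.18 -0.    1.4   0.01]
```

No more pictures, so I'll go by force. I'm descending onto the tab.

```bash
for i in 1; do :; done; python3 -m creep '[[0,0,1,4,0],[0,0,1,8,0],[0,0,1,8,0]]'; python3 -m creep '[[0,0,0,4,0],[0,0,0,8,0],[0,0,0,8,0]]'; python3 -m creep '[[0,0,0,4,0],[0,0,0,8,0],[0,0,0,8,0]]'
```

```text
t: 12.37
tool_pos: [0.4079, -0.0706, 0.1003]
tool_rot: [2.58, 1.791, 0.001]
contact_force: [-0.3, -0.5, -0.4]
opening: 0.0851
t: 12.62
tool_pos: [0.407, -0.0702, 0.0911]
tool_rot: [-2.58, -1.791, 0.001]
contact_force: [-0.2, -0.3, -0.4]
opening: 0.0855
t: 12.87
tool_pos: [0.4067, -0.0701, 0.0826]
tool_rot: [-2.579, -1.791, 0.001]
contact_force: [0.3, -1.0, -0.5]
opening: 0.0853
```

```bash
python3 -m creep '[[0,0,0,3,0],[0,0,0,6,0],[0,0,0,6,0]]'; python3 -m creep '[[0,0,0,3,0],[0,0,0,6,0],[0,0,0,6,0]]'; python3 -m creep '[[0,0,0,3,0],[0,0,0,6,0],[0,0,0,6,0]]'; python3 -c "
from h import *
for cam in ('side','wrist'):
  for l in ('lever_tip','loop_bar'): print(cam,l,[(np.round(d['rect']),round(d['conf'],2)) for d in (ctrl.get_image(cam) is not None and ctrl.boxes_of(cam,l))])"
```

```text
t: 13.12
tool_pos: [0.4069, -0.0702, 0.0769]
tool_rot: [-2.58, -1.791, 0.001]
contact_force: [-0.7, 0.1, 0.7]
opening: 0.0855
t: 13.37
tool_pos: [0.4069, -0.0702, 0.071]
tool_rot: [-2.58, -1.791, 0.001]
contact_force: [0.2, 0.6, -0.2]
opening: 0.0855
t: 13.62
tool_pos: [0.4075, -0.0704, 0.0655]
tool_rot: [2.58, 1.791, 0.0]
contact_force: [0.5, 0.5, 1.1]
opening: 0.086
side lever_tip [(array([365., 241.,  38.,  30.]), 0.85)]
side loop_bar []
wrist lever_tip [(array([425., 265., 215., 123.]), 0.95)]
wrist loop_bar [(array([549., 265.,  91., 123.]), 0.91)]
```

```bash
cat > msk.py <<'E'
from fit import *
p=np.load('p.npy')
ctrl.get_image('wrist')
m=ctrl.outline_of('wrist','lever_tip')
if m:
    k=m[0]['mask'];print(m[0]['conf'],m[0]['rect'])
    for u in range(400,640,8):
        r=np.where(k[:,u])[0]
        if len(r): print(u,r.min(),r.max(),len(r),end=' | ')
print()
for a in (.2,.4,.6,.8,1.,1.2,1.4,1.5):
    e=tip(a,.068);print(a,[proj('wrist',W(p,e+[0,y,0])).round(0).tolist() for y in(-.014,.014)],end=' ; ')
E
python3 msk.py; python3 st.py
```

```text
0.67 [429.2, 264.7, 209.7, 122.0]
432 304 363 60 | 440 290 338 49 | 448 291 309 19 | 456 290 309 20 | 464 287 311 25 | 472 286 320 35 | 480 284 324 41 | 488 282 327 46 | 496 288 335 48 | 504 288 341 54 | 512 289 342 54 | 520 290 343 54 | 528 291 345 55 | 536 291 346 56 | 544 278 347 62 | 552 275 352 78 | 560 263 358 96 | 568 268 363 90 | 576 272 369 88 | 584 275 375 87 | 592 278 381 85 | 600 281 384 81 | 608 285 385 72 | 616 288 354 67 | 624 291 354 64 | 632 295 330 36 | 
0.2 [[455.0, 287.0], [460.0, 238.0]] ; 0.4 [[440.0, 294.0], [444.0, 243.0]] ; 0.6 [[428.0, 303.0], [432.0, 249.0]] ; 0.8 [[420.0, 314.0], [425.0, 258.0]] ; 1.0 [[418.0, 329.0], [423.0, 269.0]] ; 1.2 [[422.0, 346.0], [428.0, 281.0]] ; 1.4 [[435.0, 366.0], [441.0, 297.0]] ; 1.5 [[444.0, 377.0], [452.0, 305.0]] ; t 14.1167 TCP tub [-2.024e+02 -1.000e-01  6.590e+01] F tub [0.6 0.1 0.3] axes in tub
 [[ 0.001  1.     0.001]
 [ 1.    -0.001  0.   ]
 [ 0.     0.001 -1.   ]] q [-0.35 -0.38  2.21  0.    1.31  0.01]
```

The mask puts the lever at about 1.4 rad, untouched. The fingertip still stands about 7 mm above it. I'll keep descending in small steps.

```bash
python3 -m creep '[[0,0,0,3,0],[0,0,0,6,0],[0,0,0,6,0]]'; python3 -m creep '[[0,0,0,3,0],[0,0,0,6,0],[0,0,0,6,0]]'; python3 -m creep '[[0,0,0,3,0],[0,0,0,5,0],[0,0,0,5,0]]'; python3 msk.py
```

```text
t: 14.37
tool_pos: [0.4074, -0.0704, 0.0593]
tool_rot: [2.58, 1.792, 0.0]
contact_force: [1.6, -0.3, 2.0]
opening: 0.0853
t: 14.62
tool_pos: [0.4076, -0.0705, 0.0533]
tool_rot: [2.58, 1.791, 0.001]
contact_force: [2.2, -0.6, 0.2]
opening: 0.0855
t: 14.87
tool_pos: [0.4078, -0.0706, 0.0486]
tool_rot: [2.58, 1.791, 0.001]
contact_force: [3.8, -0.5, 2.0]
opening: 0.0857
0.63 [421.4, 276.0, 218.6, 110.5]
424 356 359 4 | 432 291 365 75 | 440 291 344 54 | 448 292 310 19 | 456 292 310 19 | 464 291 310 20 | 472 290 319 30 | 480 290 324 35 | 488 289 329 41 | 496 288 336 49 | 504 293 347 55 | 512 296 353 58 | 520 297 355 59 | 528 298 357 60 | 536 300 359 60 | 544 301 361 61 | 552 302 363 62 | 560 303 365 63 | 568 292 367 69 | 576 290 373 84 | 584 278 379 102 | 592 278 385 108 | 600 282 385 102 | 608 285 386 95 | 616 289 377 89 | 624 293 379 87 | 632 297 382 86 | 
0.2 [[465.0, 301.0], [471.0, 248.0]] ; 0.4 [[449.0, 309.0], [454.0, 254.0]] ; 0.6 [[436.0, 320.0], [442.0, 262.0]] ; 0.8 [[429.0, 333.0], [434.0, 272.0]] ; 1.0 [[427.0, 350.0], [433.0, 285.0]] ; 1.2 [[433.0, 371.0], [439.0, 301.0]] ; 1.4 [[448.0, 396.0], [456.0, 320.0]] ; 1.5 [[459.0, 410.0], [469.0, 331.0]] ;
```

Lever is at about 1.1 and moving under the finger with light force. I'll follow its arc.

```bash
python3 -m creep '[[0,0,0,5,0],[0,0,0,11,0],[0,0,2,16,0],[0,0,4.5,20,0],[0,0,4.5,20,0]]'; python3 msk.py;  python3 -m creep '[[0,0,2,4,0],[0,0,5,8,0],[0,0,9,12,0],[0,0,13,16,0],[0,0,13,16,0]]'; python3 msk.py; python3 st.py
```

```text
t: 15.38
tool_pos: [0.4123, -0.0723, 0.0283]
tool_rot: [2.58, 1.791, 0.001]
contact_force: [4.7, -2.5, 3.7]
opening: 0.0854
0.57 [426.2, 288.2, 213.1, 112.0]
432 295 364 70 | 440 290 363 62 | 448 292 311 20 | 456 293 310 18 | 464 294 310 17 | 472 295 320 26 | 480 295 324 30 | 488 295 330 36 | 496 296 336 41 | 504 296 346 51 | 512 296 356 61 | 520 304 366 63 | 528 306 371 66 | 536 309 374 66 | 544 312 377 66 | 552 315 380 66 | 560 317 384 68 | 568 319 387 69 | 576 321 390 70 | 584 324 394 71 | 592 327 387 61 | 600 311 385 75 | 608 311 387 77 | 616 298 389 92 | 624 298 391 94 | 632 303 395 93 | 
0.2 [[470.0, 321.0], [477.0, 263.0]] ; 0.4 [[452.0, 331.0], [459.0, 270.0]] ; 0.6 [[439.0, 344.0], [445.0, 280.0]] ; 0.8 [[430.0, 361.0], [436.0, 293.0]] ; 1.0 [[428.0, 383.0], [435.0, 310.0]] ; 1.2 [[435.0, 410.0], [443.0, 332.0]] ; 1.4 [[453.0, 444.0], [463.0, 358.0]] ; 1.5 [[467.0, 463.0], [479.0, 374.0]] ; t: 15.9
tool_pos: [0.4221, -0.0759, 0.0106]
tool_rot: [-2.577, -1.789, 0.005]
contact_force: [-0.0, -0.7, -0.1]
opening: 0.0855
0.64 [433.5, 285.4, 206.5, 115.1]
432 354 357 4 | 440 289 3
[... 215 characters left out ...]
 323 378 56 | 552 327 386 60 | 560 331 392 62 | 568 335 394 60 | 576 339 396 58 | 584 343 398 56 | 592 347 387 41 | 600 351 385 35 | 608 344 386 38 | 616 340 388 44 | 624 338 390 53 | 632 336 394 59 | 
0.2 [[459.0, 343.0], [467.0, 279.0]] ; 0.4 [[439.0, 355.0], [446.0, 288.0]] ; 0.6 [[423.0, 371.0], [429.0, 301.0]] ; 0.8 [[412.0, 393.0], [418.0, 318.0]] ; 1.0 [[407.0, 421.0], [414.0, 340.0]] ; 1.2 [[412.0, 457.0], [420.0, 368.0]] ; 1.4 [[430.0, 503.0], [440.0, 406.0]] ; 1.5 [[445.0, 530.0], [457.0, 428.0]] ; t 16.0 TCP tub [-187.1   -0.    10.9] F tub [ 0.3 -0.7 -0. ] axes in tub
 [[ 0.001  1.    -0.005]
 [ 1.    -0.001  0.   ]
 [ 0.    -0.005 -1.   ]] q [-0.35 -0.24  2.21  0.    1.18  0.01]
```

Lever is about 0.38, close to over-centre. Push inward.

```bash
python3 -m creep '[[0,0,3,2,0],[0,0,6,4,0],[0,0,9,6,0],[0,0,12,7,0],[0,0,12,7,0]]'; python3 st.py; python3 msk.py|tail -1; python3 -m creep '[[0,0,2,0,0],[0,0,4,1,0],[0,0,4,1,0],[0,0,4,1,0]]'; python3 msk.py; python3 st.py
```

```text
t: 16.42
tool_pos: [0.4295, -0.0783, 0.0024]
tool_rot: [-2.571, -1.785, 0.012]
contact_force: [-10.7, 6.0, -1.7]
opening: 0.0854
t 16.4167 TCP tub [-179.1    0.2    2.4] F tub [-12.1   1.9  -1.7] axes in tub
 [[ 0.001  1.    -0.014]
 [ 1.    -0.001  0.   ]
 [ 0.    -0.014 -1.   ]] q [-0.35 -0.2   2.19  0.    1.16  0.01]
0.2 [[445.0, 356.0], [452.0, 290.0]] ; 0.4 [[422.0, 369.0], [428.0, 300.0]] ; 0.6 [[404.0, 388.0], [409.0, 314.0]] ; 0.8 [[390.0, 412.0], [394.0, 333.0]] ; 1.0 [[382.0, 444.0], [387.0, 359.0]] ; 1.2 [[384.0, 486.0], [389.0, 392.0]] ; 1.4 [[398.0, 541.0], [406.0, 437.0]] ; 1.5 [[412.0, 574.0], [422.0, 465.0]] ; t: 16.85
tool_pos: [0.4283, -0.0784, -0.0013]
tool_rot: [-2.564, -1.78, 0.023]
contact_force: [-21.4, 4.6, -0.1]
opening: 0.0852
0.79 [473.5, 284.4, 166.1, 115.4]
480 287 324 38 | 488 287 329 43 | 496 293 335 43 | 504 296 345 50 | 512 299 356 58 | 520 301 366 66 | 528 304 371 68 | 536 307 374 68 | 544 310 379 70 | 552 313 386 74 | 560 316 393 78 | 568 330 395 66 | 576 336 396 61 | 584 343 398 56 | 592 350 386 37 | 600 357 385 29 | 608 364 386 23 | 616 371 388 18 | 624 378 391 14 | 632 385 395 11 | 
0.2 [[450.0, 361.0], [457.0, 293.0]] ; 0.4 [[426.0, 375.0], [433.0, 304.0]] ; 0.6 [[407.0, 394.0], [412.0, 318.0]] ; 0.8 [[392.0, 419.0], [397.0, 338.0]] ; 1.0 [[384.0, 453.0], [389.0, 365.0]] ; 1.2 [[386.0, 498.0], [391.0, 402.0]] ; 1.4 [[400.0, 557.0], [409.0, 451.0]] ; 1.5 [[414.0, 593.0], [425.0, 481.0]] ; t 16.95 TCP tub [-180.2   -0.3   -1.3] F tub [-22.1  -1.7  -0.1] axes in tub
 [[ 0.001  1.    -0.025]
 [ 1.    -0.001 -0.001]
 [-0.001 -0.025 -1.   ]] q [-0.35 -0.18  2.18 -0.    1.16  0.01]
```

The lever end is at u≈473, which fits a≈0, with 22 N against the stop. Back off and check.

```bash
python3 -m creep '[[0,0,-6,0,0],[0,0,-16,0,0],[0,0,-26,-5,0],[0,0,-30,-30,0],[0,0,-30,-65,0],[0,0,-30,-100,0],[0,0,-30,-135,0],[0,0,-30,-165,0],[0,0,-30,-165,0],[0,0,-30,-165,0]]'; python3 st.py; python3 msk.py; python3 -c "
from fit import *
p=np.load('p.npy')
ctrl.get_image('side')
for l in ('lever_tip','loop_bar','keeper','tub','honey_jar','olive_oil','lemon'): print(l,[(np.round(d['rect']),round(d['conf'],2)) for d in ctrl.boxes_of('side',l)[:1]])
for l in ('loop_bar','keeper'): print('wrist',l,[(np.round(d['rect']),round(d['conf'],2)) for d in ctrl.boxes_of('wrist',l)[:2]])
for a in (0,.1,.3): print(a,proj('side',W(p,tip(a,.068))),proj('wrist',W(p,tip(a,.068))))
for X in ([-.096,-.019,.145],[-.096,.019,.145]): print(proj('wrist',W(p,np.array(X))))
"
```

```text
t: 17.78
tool_pos: [0.4124, -0.0722, 0.1724]
tool_rot: [2.577, 1.789, 0.005]
contact_force: [-0.2, -0.2, 0.1]
opening: 0.0852
t 17.7833 TCP tub [-197.2   -0.   172.4] F tub [-0.1 -0.3  0.1] axes in tub
 [[ 0.001  1.     0.006]
 [ 1.    -0.001  0.   ]
 [ 0.     0.006 -1.   ]] q [-0.35 -0.47  2.1   0.    1.51  0.01]
0.55 [415.6, 197.3, 95.5, 90.8]
424 198 232 35 | 432 199 234 36 | 440 201 236 36 | 448 203 238 36 | 456 210 244 35 | 464 214 250 37 | 472 215 257 43 | 480 212 255 14 | 488 206 273 28 | 496 213 285 22 | 504 220 284 22 | 512 227 237 11 | 
0.2 [[410.0, 234.0], [413.0, 198.0]] ; 0.4 [[399.0, 237.0], [401.0, 201.0]] ; 0.6 [[389.0, 241.0], [391.0, 204.0]] ; 0.8 [[383.0, 246.0], [385.0, 207.0]] ; 1.0 [[380.0, 252.0], [382.0, 212.0]] ; 1.2 [[381.0, 258.0], [383.0, 216.0]] ; 1.4 [[386.0, 266.0], [388.0, 222.0]] ; 1.5 [[390.0, 270.0], [393.0, 225.0]] ; lever_tip [(array([362., 245.,  16.,  36.]), 0.53)]
loop_bar [(array([362., 243.,  10.,  27.]), 0.54)]
keeper [(array([267., 190., 107., 103.]), 0.78)]
tub []
honey_jar [(array([290., 293.,  32.,  49.]), 0.58)]
olive_oil [(array([240., 253.,  46.,  80.]), 0.65)]
lemon [(array([246., 232.,  26.,  24.]), 0.96)]
wrist loop_bar [(array([481., 205.,  33.,  82.]), 0.59), (array([415., 199.,  99.,  91.]), 0.47)]
wrist keeper [(array([492.,  88., 147., 312.]), 0.62), (array([416., 198.,  96.,  89.]), 0.24)]
0 [374.43421531 275.1701937 ] [424.43679092 213.99875971]
0.1 [377.5951063  275.28769322] [417.38841235 214.84033686]
0.3 [383.62055577 275.06576161] [404.65742329 217.12983467]
[509.80757435 291.54143611]
[519.73965272 225.60600708]
```

The masks put the lever end between 0 and 0.1 rad. I'll touch it again to verify it stayed down and press once more.

```bash
python3 -m creep '[[0,0,-8,30,0],[0,0,-8,65,0],[0,0,-8,100,0],[0,0,-8,135,0],[0,0,-8,168,0],[0,0,-8,173,0],[0,0,0,173,0],[0,0,6,173,0],[0,0,10,173,0],[0,0,10,173,0]]'; python3 -m creep '[[0,0,2,0,0],[0,0,3,0,0],[0,0,3,0,0]]';python3 -m creep '[[0,0,2,0,0],[0,0,3,0,0],[0,0,3,0,0]]'; python3 -m creep '[[0,0,2,0,0],[0,0,4,0,0],[0,0,4,0,0]]';python3 st.py
```

```text
t: 19.22
tool_pos: [0.4235, -0.0765, -0.0002]
tool_rot: [2.577, 1.789, 0.005]
contact_force: [0.9, -1.0, 0.8]
opening: 0.0855
t: 19.47
tool_pos: [0.4235, -0.0764, -0.0025]
tool_rot: [2.58, 1.791, 0.001]
contact_force: [-0.5, -0.4, 0.3]
opening: 0.0857
t: 19.72
tool_pos: [0.4257, -0.0772, -0.0032]
tool_rot: [2.581, 1.792, 0.0]
contact_force: [-0.4, -0.1, 0.1]
opening: 0.0855
t: 19.97
tool_pos: [0.4297, -0.0787, -0.0032]
tool_rot: [2.58, 1.792, 0.0]
contact_force: [0.6, -0.2, -1.2]
opening: 0.0854
t 19.9667 TCP tub [-1.787e+02 -1.000e-01 -3.200e+00] F tub [ 0.6  0.  -1.2] axes in tub
 [[ 0.001  1.     0.   ]
 [ 1.    -0.001 -0.   ]
 [-0.     0.    -1.   ]] q [-0.35 -0.2   2.2  -0.    1.14  0.01]
```

No contact even at last time's end point, so the lever has stayed down. One more press, to find the stop.

```bash
python3 -m creep '[[0,0,1,0,0],[0,0,2,0,0],[0,0,2,0,0]]';python3 -m creep '[[0,0,1,0,0],[0,0,2,0,0],[0,0,2,0,0]]'; python3 -m creep '[[0,0,1,0,0],[0,0,2,0,0],[0,0,2,0,0]]'; python3 st.py; python3 msk.py | head -2
```

```text
t: 20.22
tool_pos: [0.43, -0.0787, -0.0039]
tool_rot: [-2.578, -1.79, 0.003]
contact_force: [-4.6, 1.7, 0.6]
opening: 0.0854
t: 20.47
tool_pos: [0.4297, -0.0785, -0.005]
tool_rot: [-2.575, -1.788, 0.007]
contact_force: [-8.7, 4.1, 1.9]
opening: 0.0854
t: 20.72
tool_pos: [0.4293, -0.0782, -0.006]
tool_rot: [-2.571, -1.785, 0.012]
contact_force: [-16.6, 6.5, 4.1]
opening: 0.0857
t 20.7167 TCP tub [-179.3    0.3   -6. ] F tub [-17.8   0.3   4.1] axes in tub
 [[ 0.001  1.    -0.014]
 [ 1.    -0.001  0.   ]
 [ 0.    -0.014 -1.   ]] q [-0.35 -0.18  2.19  0.    1.14  0.01]
0.86 [476.6, 291.8, 162.4, 104.4]
480 300 324 25 | 488 293 328 36 | 496 294 335 42 | 504 300 347 48 | 512 304 356 53 | 520 307 367 61 | 528 309 371 63 | 536 312 374 63 | 544 314 378 65 | 552 317 386 70 | 560 321 393 73 | 568 325 395 71 | 576 339 396 58 | 584 346 397 52 | 592 352 387 36 | 600 359 385 27 | 608 366 386 21 | 616 372 388 17 | 624 379 391 13 | 632 387 394 8 |
```

Hard stop at the same place as before, which is where a fully shut lever should be. Retreat, final check, and hand in.

```bash
python3 -m creep '[[0,0,-8,0,0],[0,0,-20,0,0],[0,0,-30,-10,0],[0,0,-32,-40,0],[0,0,-32,-75,0],[0,0,-32,-110,0],[0,0,-32,-145,0],[0,0,-32,-180,0],[0,0,-32,-180,0],[0,0,-32,-180,0]]'; python3 msk.py|head -1
python3 - <<'E'
from fit import *
p=np.load('p.npy')
ctrl.get_image('side')
for c,l in (('side','lever_tip'),('side','loop_bar'),('wrist','loop_bar')): print(c,l,[(np.round(d['rect']),round(d['conf'],2)) for d in ctrl.boxes_of(c,l)[:1]])
print([ (a,proj('wrist',W(p,tip(a,.068))).round(0)) for a in (0,.1,.2)])
print('bar shut, both hypotheses', [proj('wrist',W(p,np.array(X))).round(0) for X in ([-.096,-.019,.145],[-.096,.019,.145],piv(0))],ctrl.get_obs()['contact_force'].round(1))
ctrl.finish_job()
E
```

```text
t: 21.65
tool_pos: [0.407, -0.0702, 0.18]
tool_rot: [2.576, 1.788, 0.007]
contact_force: [-0.6, 0.0, -0.6]
opening: 0.0855
0.73 [418.5, 191.6, 96.9, 90.7]
side lever_tip [(array([360., 246.,  16.,  32.]), 0.83)]
side loop_bar [(array([359., 244.,  14.,  28.]), 0.51)]
wrist loop_bar [(array([485., 201.,  33.,  81.]), 0.71)]
[(0, array([432., 212.])), (0.1, array([425., 213.])), (0.2, array([419., 214.]))]
bar shut, both hypotheses [array([518., 288.]), array([528., 223.]), array([494., 229.])] [-0.7  0.  -0.2]
the job is handed in; nothing more can be done
```

I hooked the wire loop over the keeper, pressed the lever down to a firm stop and handed the job in at about 22 s. The last pictures don't fully confirm that the lever stayed all the way down.

**Hooking:** My first pinch closed above the loop's legs without moving anything. The second, lower pinch held. The bar bottomed in the trough at about 10 N, and the lip held it when I pulled it forward. The picture afterwards showed the bar seated behind the lip.

**Pressing:** I pressed the lever through over-centre with the back of the open finger, up to about 22 N, and it stopped firmly. After backing off I touched it again. It had not risen, and it met the same hard stop at about 18 N, within 2 mm of where a fully shut lever should be.

**Checks that are less certain:**
- **Lever angle:** After the final retreat, the camera outline read about 0.0–0.2 rad, less precise than the touch check. Any value in that range is below the roughly 0.35 rad where I calculate the latch goes over centre.
- **Lid:** I did not measure its angle directly. I infer it is tight from the seated bar and the shut lever.
- **Fingertip height:** The fingertips turned out 20–50 mm higher than the reported tool point suggested, and I never found out why. I worked by contact force instead.
- **Other things:** Before the last press, the networks found the honey jar and oil bottle within a few pixels of their first positions, and the lemon at its place in the first picture. The garlic was never found in any view, and no force suggested I touched it.

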